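# Reset the fine speed of the press: close the inner valve knob and back it off half a turn

### The job

Push the folding cover of the press's speed-valve desk to the left until its two panels are fully folded, flat against each other. Then reset the valve's small inner knob: turn it clockwise until you feel it come to rest on its seat, and back it off anticlockwise by half a turn. Do not force it: the large outer knob around it must not be shifted; leave the cover folded and the other things on the bench where they are.

Things in the scene. Friction and masses are not known exactly. Their poses are not given: they have to be found in the camera images.
- desk: blue sloping control desk, fixed to the bench, 195 mm deep (x) x 240 wide (y), turned by up to 0.35 rad. Origin: centre of its underside; own x points away from the robot, y left, z up. Its deck rises away from the robot at 20 degrees: the deck's normal leans 20 degrees from vertical towards the desk's -x. Below, 'up the slope', 'above the deck' are along the deck and its normal, left is the desk's +y.
- deck_mid (a point): centre of the deck's grey face plate, at desk point (0, 0, 78 mm): floor of the valve pocket. Along its lower and upper edges run rails 40 mm high, 12 thick, 170 mm apart inside; a 40 mm high wall closes the left end; the right end is open but for a lip 10 mm high, 100 to 110 mm right of this point. A dial gauge 50 mm across, 15 high, sits 52 mm left, 30 mm up the slope.
- hinge (a point): middle of the cover's fixed hinge line, which runs up the slope along the left wall: 92 mm left of deck_mid, 41 mm above the deck. The cover: two equal aluminium panels, each 190 mm (up the slope) x 80 x 3 mm. The first hangs on this hinge, the second is hinged to the first's other edge; its free edge runs in the rails, always 41 mm above the deck.
- cover (a joint): angle A (rad) of the cover's first panel up from the deck. 0 = both panels flat over the pocket; 1.54 = end stop: both stand square to the deck at the left, flat against each other (angle between them 3.14 - 2A), reaching 125 mm above the deck. Starts part unfolded over the knobs, 0.35 to 0.6. Friction keeps it where it is left; pushing the bar takes about 3 to 7 N.
- bar (a point): middle of the cover's steel hand bar, 8 mm thick, 100 long, running up the slope, at the second panel's free edge on its outer face, 13 mm clear of it. From the hinge point it lies 158 cos A + 20 sin A mm to the right and 2 sin A + 20 cos A mm up the normal. Pushed left from its right side it folds the cover; at the end stop it is 25 mm right of the hinge line.
- inner (a joint): opening (rad) of the speed valve's small inner knob: black, fluted, round, 24 mm across, 18 high, on top of the outer knob on the same axis, square to the deck. 0 = on its seat, a firm stop; grows anticlockwise seen from above, up to 9.4; starts 0.7 to 1.5. Turns with 0.03 N m. The seat is in the outer knob: more than about 0.22 N m against it drags the outer knob round.
- inner_top (a point): centre of the inner knob's top face, on the knobs' axis, 34 mm above the deck and 18 mm above the outer knob's top face; the axis stands 28 mm right of deck_mid.
- inner_mark (a point): outer end of the white index line on the inner knob's top face, 11.5 mm from the axis. Where it points when the knob is on its seat differs from start to start, so the seat must be felt; half a turn open, it points the opposite way.
- outer_mark (a point): black index mark at the rim of the large outer knob's top face, 22.5 mm from the axis. The outer knob is knurled aluminium, 46 mm across, its top face 16 mm above the deck; it starts at any angle within 0.6 rad of up the slope and turns if dragged with more than about 0.22 N m.
- oil: amber oil bottle with a black cap, 48 mm across, 125 mm tall, standing to the right of the desk; origin at the centre of its underside
- driver: screwdriver lying in front of the desk; origin at its middle
- elbow: brass elbow fitting, about 40 mm, lying in front of the desk; origin on its underside
- wrench: spanner lying on the left of the bench; origin at its middle
- sparegauge: spare dial gauge lying face up, 60 mm across; origin under its centre
- tape: ring of cardboard packing-tape core, 90 mm across, 24 mm high; origin under its centre
- cylinder: small pneumatic cylinder with square aluminium ends, about 185 mm long, lying; origin near its middle
- pinbin: yellow parts bin 110 x 150 x 60 mm with steel pins; origin under its centre

How it is judged:
By the outcome, as a careful person would: the job done as asked, in the order asked, and still so for the second after the job is handed in, with the robot touching nothing.
It also fails if it takes over 72 s, if anything falls off the work surface, if the arm or the gripper's body presses on something with over 40 N, if the wrist force passes 120 N, or if a joint passes its speed limit or range.

### The arm

A 6-joint arm with a two-finger parallel gripper is mounted at the origin on the work surface. World frame = base frame: x ahead of the robot, y to its left, z up, the work surface at z = 0. Lengths are in m, angles in rad, forces in N, time in s.
With the tool pointing down it reaches from about 0.275 to 0.75 m from the base axis. Payload 10.2 kg.
Tool frame: the origin (TCP) lies midway between the tips of the shut fingers; the grasp point (between the pads) lies 19 mm behind it (env.hold_point_z is the distance from the TCP to the grasp point, in m); x points along the fingers, z is the direction in which the jaws open and shut, and the axes are right-handed (so a half turn about x gives the same grasp; the last joint's range is limited). The gripper opens to 85 mm and grips with 20 to 120 N. Pads are 22 mm wide; open, the fingers measure 114 mm over their backs; the gripper's body (76 mm by 85 mm) begins 54 mm behind the grasp point. The pads swing forward as they close: fully open they stand 13 mm farther back than shut.
Start: joints at [-1.544, 0.313, 1.498, -0, 1.331, -0.223], TCP at [0.13, -0.509, 0.231] pointing down, gripper open.
Joint ranges: [-2.94, 2.94], [-0.97, 2.17], [0.19, 2.56], [-1.23, 4.37], [0.02, 3.11], [-2.88, 2.88]. Speed limits (rad/s): [2.39, 2.39, 3.01, 3.14, 3.14, 3.14].

### API

Orientations are given as a unit quaternion [x, y, z, w].
In Python, from bench import env, kinematics, monitor, eyes, job gives the robot as it stands. The module is installed in compiled form; this text tells all that it offers. Calls block until the motion is done:
- env.reach(position, orientation): joint-space move of the TCP to a pose.
- env.movel(position, velocity=0.15, frame=None, guard=None): straight line of the TCP; frame=None keeps the orientation; velocity is the mean speed in m/s. With guard (N) it stops when the force on the tool has changed by that much, and returns True; else False.
- env.set_joints(angles): joint-space move.
- env.release() and env.close_gripper(effort=None): open the fingers fully, or close them until they stop; effort is the grip in N (None keeps the last).
- env.hold(seconds).
- kinematics.ik(position, orientation): joint angles nearest the present ones, or None.
- monitor.sense(): the state.
- eyes.grab_frame(name): name is "scene" or "side" or "wrist"; returns a dict with "frame" (480x640x3 uint8, red, green, blue), "mtx" (3x3 intrinsics, pixels), "view" (4x4, takes a point from world to camera coordinates). Camera axes: x right, y down, z forward; pixel columns grow to the right and rows downward; lengths in m; the calibration is good to about 2 mm. A picture is of the moment at which its call begins. There is no depth.
A pose or a line that the arm cannot do raises env.MotionError and nothing moves.
- job.hand_in(): hands the job in, once; it reports no verdict.
The state is a dict: "clock": time; "joints": joint angles; "qvel": joint speeds; "joint_efforts": joint torques, N m; "position": TCP position; "ee_rot": TCP orientation; "contact_force": force on the tool from outside, world axes, zero at the start; "ft_torque": the same for the moment, N m; "finger_gap": opening from 0.0 (shut) to 1.0 (fully open).
Only numpy, scipy, OpenCV 4.12 (cv2) and the standard library are available. Lean on these libraries where they do the work, as an engineer would, in place of code of your own. Each camera call takes 0.05 s, during which the arm holds its last target. There are 200 camera calls.

## Working session

There is one attempt and no reset: what is moved stays moved. The work goes in short steps, each a Python script; the robot and the scene stay as the last script left them, time stands still between calls to the robot, and variables do not carry over. Pictures are saved under pics/ and viewed, on a budget of 10 in all, crops included, one or two more only if the job needs it, and the job is handed in when it is done.

```bash
mkdir -p pics
python3 - <<'E'
from bench import env,kinematics,monitor,eyes,job
import cv2,numpy as np
for n in("scene","side"):
    f=eyes.grab_frame(n);cv2.imwrite(f"pics/{n}0.png",f["frame"][:,:,::-1]);print(n,f["mtx"].round(1).tolist(),f["view"].round(4).tolist())
s=monitor.sense();print(s["clock"],s["position"],s["ee_rot"],env.hold_point_z)
E
```

```text
scene [[526.3, 0.0, 318.7], [0.0, 526.3, 231.3], [0.0, 0.0, 1.0]] [[0.6026, 0.7979, 0.0139, -0.3397], [0.631, -0.4657, -0.6204, -0.2677], [-0.4886, 0.3826, -0.7842, 1.5262], [0.0, 0.0, 0.0, 1.0]]
side [[470.5, 0.0, 325.0], [0.0, 470.5, 240.3], [0.0, 0.0, 1.0]] [[-0.7808, -0.6248, -0.0047, 0.4222], [-0.3867, 0.4892, -0.7817, 0.2548], [0.4907, -0.6085, -0.6236, 1.0186], [0.0, 0.0, 0.0, 1.0]]
0.1 [ 0.12974999 -0.50847377  0.23078007] [ 0.43415636  0.55865567 -0.43350535  0.55810859] 0.0187
```

View pics/scene0.png

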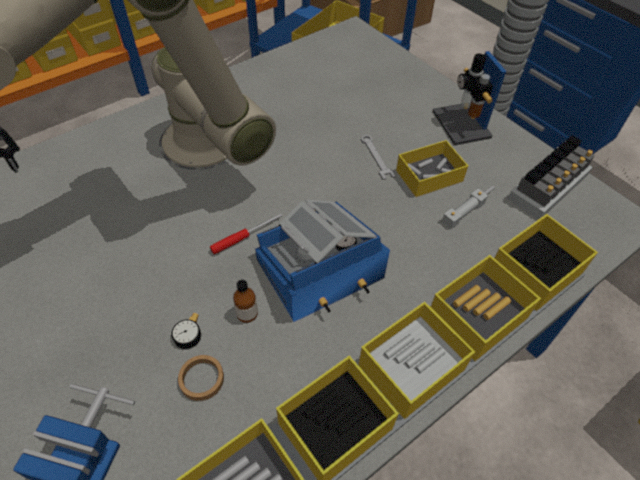

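View pics/side0.png

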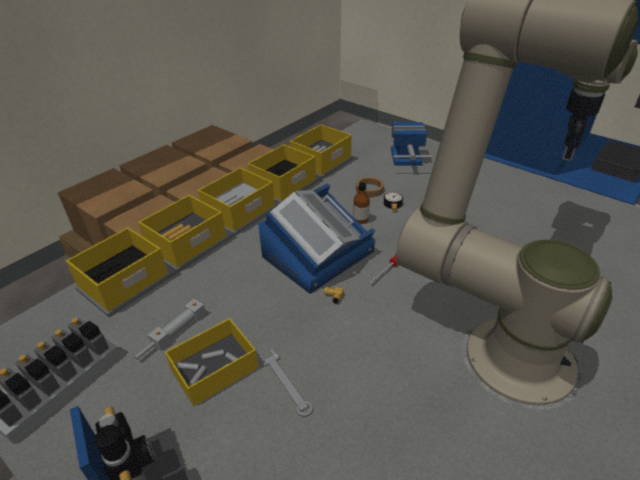

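Scene: the desk is at about (322,260), the oil bottle at (245,300). Side: the desk is at about (317,240), and the bottle stands close to its right. I'll zoom both crops into one picture.

Run:
```python
import cv2,numpy as np
a=cv2.imread("pics/scene0.png")[190:325,225:405];b=cv2.imread("pics/side0.png")[175:310,230:410]
r=lambda i:cv2.resize(i,None,fx=4.4,fy=4.4,interpolation=cv2.INTER_CUBIC)[:594,:792]
c=np.vstack([cv2.resize(i,(400*1,300)) for i in(a,b)])
c=np.hstack([cv2.resize(i,(400,300),interpolation=cv2.INTER_CUBIC) for i in (a,b)])
cv2.imwrite("pics/z0.png",c)
```

```text
(no output)
```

View pics/z0.png

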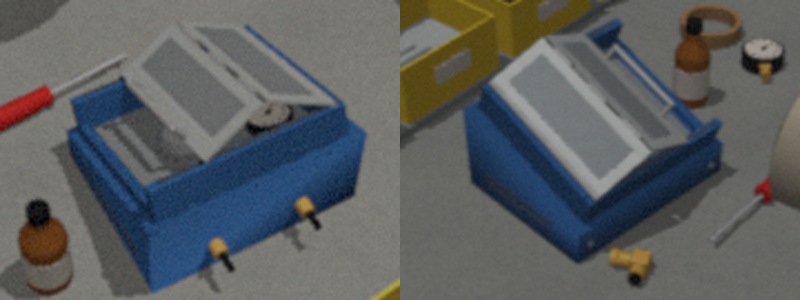

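```bash
cat > h.py <<'E'
import numpy as np,json
from scipy.spatial.transform import Rotation as R
from bench import env,kinematics,monitor,eyes,job
c,s=np.cos(np.radians(20)),np.sin(np.radians(20))
L=np.array([[c,0,-s],[0,1,0],[s,0,c]]).T.T  # columns set below
L=np.column_stack([[c,0,s],[0,1,0],[-s,0,c]]) # deck axes (up-slope,left,normal) in desk
def desk(p,q):  # desk point -> world
    return R.from_euler('z',p[2]).apply(np.atleast_2d(q))+[p[0],p[1],0]
def deck(p,q):  # deck coords (mm: upslope,left,normal) -> world
    return desk(p,(np.atleast_2d(q)/1000)@L.T+[0,0,.078])
def Rd(p): return R.from_euler('z',p[2]).as_matrix()@L
def proj(f,X):
    X=np.atleast_2d(X);V=np.array(f["view"]);Y=(X@V[:3,:3].T+V[:3,3])@np.array(f["mtx"]).T
    return Y[:,:2]/Y[:,2:]
E
cat > fit.py <<'E'
from h import *
from scipy.optimize import least_squares
S=eyes.grab_frame("scene");D=eyes.grab_frame("side")
sc=lambda u,v:(225+u*.45,190+v*.45); sd=lambda u,v:(230+(u-400)*.45,175+v*.45)
so=[("b",(.0975,-.12,0),sc(151,290)),("b",(.0975,.12,0),sc(357,200)),("r",-95,sc(182,26)),("r",95,sc(258,110)),("f",-95,sc(128,68)),("f",95,sc(205,160))]
do=[("b",(-.0975,.12,0),sd(582,260)),("b",(.0975,.12,0),sd(472,182)),("b",(-.0975,-.12,0),sd(718,172)),("r",95,sd(548,40)),("r",-95,sd(648,155)),("f",None,None)][:5]
def pt(q,o):
    A=q[3]
    if o[0]=="b":return desk(q,o[1])
    if o[0]=="r":return deck(q,(o[1],92-80*np.cos(A),41+80*np.sin(A)))
    return deck(q,(o[1],92-160*np.cos(A),41))
def res(q):return np.concatenate([(proj(f,pt(q,o))[0]-o[2]) for f,l in((S,so),(D,do)) for o in l])
r=least_squares(res,[.5,0,0,.5],loss="soft_l1");print(r.x.round(4));print(r.fun.reshape(-1,2).round(1).tolist())
json.dump(list(r.x),open("pose.json","w"))
import cv2
q=r.x;A=q[3]
print("bar",deck(q,(0,92-158*np.cos(A)-20*np.sin(A),41+2*np.sin(A)+20*np.cos(A))),"top",deck(q,(0,-28,34)))
E
python3 fit.py
```

```text
[ 0.5644  0.0047 -0.1713  0.4123]
[[-0.4, -0.2], [-0.6, -0.7], [-1.0, -0.9], [3.3, -1.6], [-2.7, 2.5], [-2.4, 1.4], [-5.6, 2.1], [-1.6, -0.7], [0.2, 0.3], [-2.3, -0.6], [-0.2, -0.1]]
bar [[ 0.53374901 -0.0516279   0.13449924]] top [[ 0.54814126 -0.02085875  0.10994955]]
```

```bash
cat >> h.py <<'E'
def quat(p,t=0,jaw=0):
    """tool along -normal, tip leaned left by t; jaw angle from up-slope about normal"""
    D=Rd(p);u,l,n=D.T
    a=-n*np.cos(t)+l*np.sin(t)
    z=u*np.cos(jaw)+np.cross(a,u)*np.sin(jaw)
    return R.from_matrix(np.column_stack([a,np.cross(z,a),z])).as_quat()
def barpos(A): return np.array([0,92-158*np.cos(A)-20*np.sin(A),41+2*np.sin(A)+20*np.cos(A)])
def fr(q):  # tool axes
    return R.from_quat(q).as_matrix()
try: P=json.load(open("pose.json"))
except Exception: P=None
E
cat > t.py <<'E'
from h import *
np.set_printoptions(precision=2,suppress=True)
pos=lambda *d:deck(P,d)[0]
t=np.radians(25)
for j in (0,np.pi):
    q=quat(P,t,j)
    for d in ((0,-110,180),(0,-110,52),(0,45,30)): print("push",j,d,kinematics.ik(pos(*d),q))
for j in np.arange(-3,3.2,.5):
    print("knob",round(j,2),kinematics.ik(pos(0,-28,17),quat(P,0,j)))
print("oil", )
E
python3 t.py
```

```text
push 0 (0, -110, 180) [-0.72  0.12  1.79  0.59  1.23 -0.83]
push 0 (0, -110, 52) [-0.67  0.37  1.83  0.68  0.98 -0.97]
push 0 (0, 45, 30) [-0.34  0.4   1.86  0.74  0.77 -0.77]
push 3.141592653589793 (0, -110, 180) [-0.72  0.12  1.79  0.59  1.23  2.31]
push 3.141592653589793 (0, -110, 52) [-0.67  0.37  1.83  0.68  0.98  2.17]
push 3.141592653589793 (0, 45, 30) [-0.34  0.4   1.86  0.74  0.77  2.38]
knob -3.0 None
knob -2.5 [-0.27  0.38  1.85  0.06  0.56 -2.64]
knob -2.0 [-0.27  0.38  1.85  0.06  0.56 -2.14]
knob -1.5 [-0.27  0.38  1.85  0.06  0.56 -1.64]
knob -1.0 [-0.27  0.38  1.85  0.06  0.56 -1.14]
knob -0.5 [-0.27  0.38  1.85  0.06  0.56 -0.64]
knob 0.0 [-0.27  0.38  1.85  0.06  0.56 -0.14]
knob 0.5 [-0.27  0.38  1.85  0.06  0.56  0.36]
knob 1.0 [-0.27  0.38  1.85  0.06  0.56  0.86]
knob 1.5 [-0.27  0.38  1.85  0.06  0.56  1.36]
knob 2.0 [-0.27  0.38  1.85  0.06  0.56  1.86]
knob 2.5 [-0.27  0.38  1.85  0.06  0.56  2.36]
knob 3.0 [-0.27  0.38  1.85  0.06  0.56  2.86]
oil
```

Run:
```python
from h import *
import cv2
pos=lambda *d:deck(P,d)[0]
env.close_gripper()
env.reach(pos(0,-112,185),quat(P,np.radians(25),0))
f=eyes.grab_frame("wrist");I=f["frame"][:,:,::-1].copy();A=P[3]
for X in (barpos(A)+[-50,0,0],barpos(A)+[50,0,0],(-97,-110,0),(97,-110,0),(0,-28,16)):
    u=proj(f,deck(P,X))[0];print(X,u);cv2.circle(I,tuple(int(k) for k in u),4,(0,0,255),1)
cv2.imwrite("pics/w1.png",I);s=monitor.sense();print(s["clock"],f["mtx"],f["view"])
```

```text
[-50.         -60.77249901  60.12523278] [262.36793973 232.60064942]
[ 50.         -60.77249901  60.12523278] [381.1121839  232.47139703]
(-97, -110, 0) [224.85942484 289.9378897 ]
(97, -110, 0) [419.19335609 289.69148996]
(0, -28, 16) [321.93943356 205.75212188]
2.95 [[344.37689167   0.         323.67291172]
 [  0.         344.37689167 239.45432974]
 [  0.           0.           1.        ]] [[ 0.9254062  -0.16137694  0.34290063 -0.55000453]
 [-0.12976581 -0.98504142 -0.11337655  0.02782955]
 [ 0.35606769  0.06042258 -0.93250465  0.22850694]
 [ 0.          0.          0.          1.        ]]
```

View pics/w1.png

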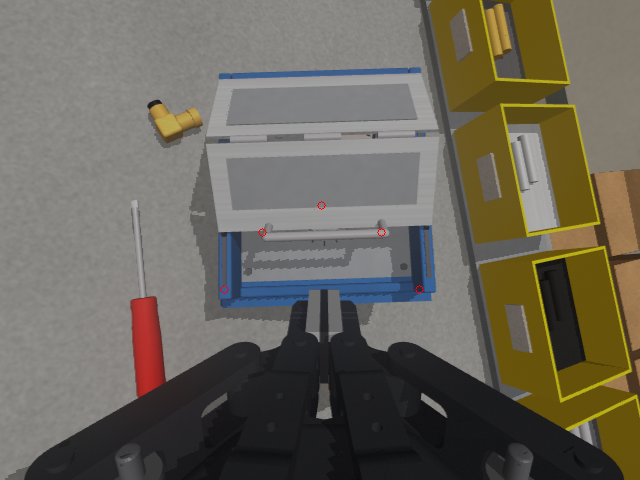

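Run:
```python
from h import *
f=eyes.grab_frame("wrist");V=f["view"];C=-V[:3,:3].T@V[:3,3];s=monitor.sense()
print(fr(s["ee_rot"]).T@(C-s["position"]), s["contact_force"])
# refine: use wrist bar ends + scene points? bar row 235 vs 232.5
```

```text
[-0.14249381  0.07870892  0.00119492] [-0.47099275 -0.31071796  0.87281198]
```

Run:
```python
from h import *
t=np.radians(25);q=quat(P,t,0)
m=np.array([0,np.cos(t),np.sin(t)]);a=np.array([0,np.sin(t),-np.cos(t)])
D=Rd(P);A0=P[3]
def tcp(A,back=0): return deck(P,barpos(A)-15*m+9*a+[0,-back,0])[0]
def rep(n):
    s=monitor.sense();d=D.T@(s["position"]-deck(P,(0,0,0))[0])*1000;print(n,round(s["clock"],2),d.round(1),(D.T@s["contact_force"]).round(1))
env.movel(tcp(A0,25),.12,guard=15);rep("pre")
print(env.movel(tcp(A0,0),.05,guard=15));rep("touch")
for A in (.6,.8,1.0,1.2,1.35,1.48):
    g=env.movel(tcp(A),.06,guard=25);rep(A)
    if g: print("guard");break
else:
    print(env.movel(tcp(1.54,-6),.02,guard=15));rep("end")
```

```text
pre 4.32 [  0.3 -95.7  46.1] [-0.2  0.4  0.7]
False
touch 4.97 [ -0.  -70.3  45.7] [-0.3 -0.1  0.1]
0.6 5.3 [ -0.1 -59.   44.1] [ 0.4  0.1 -0.9]
0.8 5.74 [ -0.  -41.6  42. ] [-0.5  0.3 -0.8]
1.0 6.27 [ -0.  -19.5  39.1] [ 0.2 -0.8  0.6]
1.2 6.86 [ 0.   6.7 35.7] [-0.5 -0.1  0.6]
1.35 7.38 [-0.1 28.5 32.9] [-0.1  1.1  0.1]
1.48 7.86 [-0.1 48.4 30.4] [ 0.4 -0.5 -0.9]
True
end 8.35 [ 0.3 54.3 29.1] [ 0.6 -5.3  0.7]
```

Run:
```python
from h import *
import cv2
a=eyes.grab_frame("wrist")["frame"][:,:,::-1]
b=eyes.grab_frame("scene")["frame"][170:325,215:415,::-1]
c=np.hstack([a[:, :, :][0:480,100:540][::1],cv2.resize(b,(360,279),interpolation=cv2.INTER_CUBIC) if 0 else np.vstack([cv2.resize(b,(360,279)),np.zeros((201,360,3),np.uint8)])])
cv2.imwrite("pics/w2.png",c);print(c.shape,monitor.sense()["contact_force"])
```

```text
(480, 800, 3) [-0.55049985 -4.02165962  0.0100104 ]
```

View pics/w2.png

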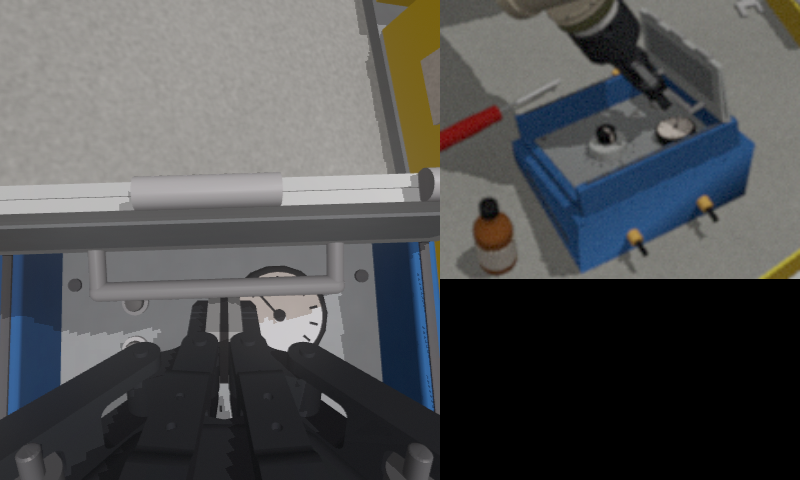

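The cover stands upright at the left, panels almost touching (seam at about row 195), with the bar at row 287 against the fingers. I'll press a little more to make sure it is at the stop.

Run:
```python
from h import *
D=Rd(P)
def rep(n):
    s=monitor.sense();d=D.T@(s["position"]-deck(P,(0,0,0))[0])*1000;print(n,round(s["clock"],2),d.round(2),(D.T@s["contact_force"]).round(1))
for k in range(4):
    s=monitor.sense();g=env.movel(s["position"]+D[:,1]*.003,.01,guard=22);rep(g)
    if g: break
env.hold(.2);rep("h")
```

```text
False 8.87 [ 0.77 55.09 28.6 ] [ -2.6 -18.6   1.5]
False 9.12 [ 1.33 55.49 27.91] [ -2.7 -19.9   0. ]
False 9.38 [ 1.84 55.84 27.21] [ -3.4 -21.8   1.8]
False 9.62 [ 2.36 56.21 26.49] [ -3.3 -21.3   1.7]
h 9.82 [ 2.41 56.19 26.53] [ -3.  -21.1   1.3]
```

Run:
```python
from h import *
import cv2
D=Rd(P);s=monitor.sense()
env.movel(s["position"]-D[:,1]*.03+D[:,2]*.02,.1)
env.movel(deck(P,(0,-70,100))[0],.2)
env.hold(.3)
f=eyes.grab_frame("wrist");I=f["frame"][:,:,::-1].copy()
for X in ((0,-28,34),(0,-28,16)):
    u=proj(f,deck(P,X))[0];print(X,u)
u=u.astype(int);np.savez("w3.npz",view=f["view"],mtx=f["mtx"]);cv2.imwrite("pics/w3raw.png",I)
x,y=max(u[0]-100,0),max(u[1]-75,0);c=I[y:y+150,x:x+200];print("crop",x,y)
cv2.imwrite("pics/w3.png",cv2.resize(c,(800,600),interpolation=cv2.INTER_CUBIC));print(monitor.sense()["clock"])
```

```text
(0, -28, 34) [321.96623019 235.71884932]
(0, -28, 16) [322.07975405 238.96272368]
crop 222 163
11.4083
```

View pics/w3.png

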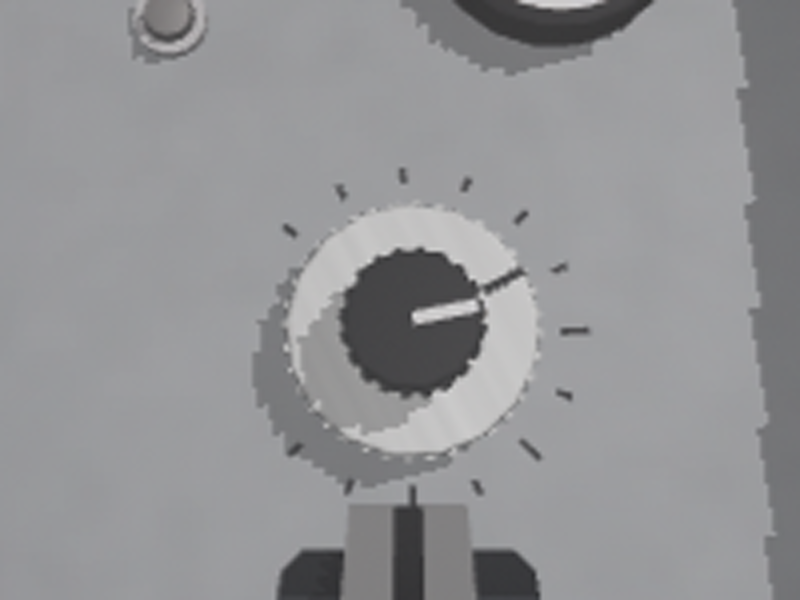

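Inner knob centre is at about pixel (325.5,243.2), inner mark tip at (341.5,239.3), outer mark at (347.8,233.3); the predicted centre was off by 3.5/7 px. I'll triangulate with a second view on the knob's axis.

```bash
cat >> h.py <<'E'
def ray(f,px,h):
    """deck coords of pixel on plane h mm above deck"""
    V=np.array(f["view"]);K=np.array(f["mtx"]);C=-V[:3,:3].T@V[:3,3]
    d=V[:3,:3].T@np.linalg.inv(K)@[px[0],px[1],1]
    D=Rd(P);o=deck(P,(0,0,0))[0];c=D.T@(C-o)*1000;e=D.T@d
    return c+e*(h-c[2])/e[2]
E
python3 - <<'E'
from h import *
import cv2
f=np.load("w3.npz")
c=ray(f,(325.5,243.2),34);o=ray(f,(325.2,245.2),16);m=ray(f,(341.5,239.3),34);om=ray(f,(347.8,233.3),16)
print(c,o,m,om);print("inner ang",np.arctan2(*(m-c)[1::-1]),"outer",np.arctan2(*(om-o)[1::-1]),np.linalg.norm(om-o),np.linalg.norm(m-c))
# second view: tool aligned with normal, further right/low-slope so knob is seen from another side
env.movel(deck(P,(0,-70,115))[0],.15)
env.release()
env.reach(deck(P,(-5,c[1]-90,110))[0],quat(P,0,0))
env.hold(.3)
f=eyes.grab_frame("wrist");np.savez("w4.npz",view=f["view"],mtx=f["mtx"]);I=f["frame"][:,:,::-1]
u=proj(f,deck(P,(c[0],c[1],34)))[0];print(u);u=u.astype(int);x,y=max(u[0]-100,0),max(u[1]-75,0);print("crop",x,y)
cv2.imwrite("pics/w4.png",cv2.resize(I[y:y+150,x:x+200],(800,600),interpolation=cv2.INTER_CUBIC));print(monitor.sense()["clock"])
E
```

```text
[  2.36029791 -33.02558051  34.        ] [  2.24648697 -32.51228064  16.        ] [ 13.03621573 -30.40191986  34.        ] [ 18.54970287 -23.87409156  16.        ]
inner ang 0.24097943648509854 outer 0.4872381213537756 18.45028887237456 10.993580691678835
[333.87914906 106.94940284]
crop 233 31
13.3167
```

View pics/w4.png

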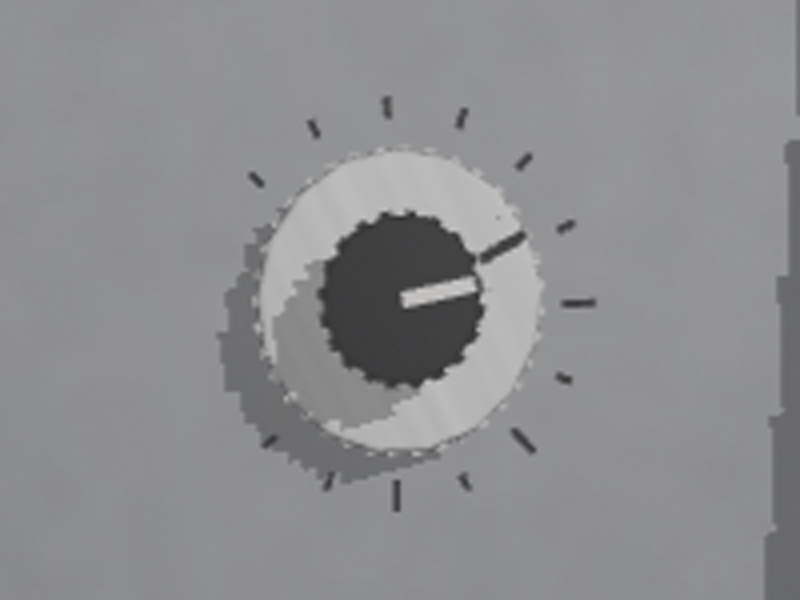

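Run:
```python
from h import *
from scipy.optimize import least_squares
F=[np.load("w3.npz"),np.load("w4.npz")]
for pts,h in (([(325.5,243.2),(333.5,105.75)],34),([(325.2,245.2),(333.2,106.2)],16)):
    r=least_squares(lambda x:np.concatenate([proj(f,deck(P,x))[0]-p for f,p in zip(F,pts)]),[0,-30,h]);print(r.x,r.fun)
    print([ray(f,p,h) for f,p in zip(F,pts)])
f=F[1];c=ray(f,(333.5,105.75),34);m=ray(f,(233+480/4,31+283/4),34);print(np.arctan2(*(m-c)[1::-1]))
```

```text
[  2.44855653 -31.6828688   21.73067081] [ 0.02684247 -0.01085119 -0.02386835  0.00878429]
[array([  2.36029791, -33.02558051,  34.        ]), array([  2.13058964, -32.36237361,  34.        ])]
[  2.59082718 -30.9108288    1.52505696] [ 0.36169921 -0.14551303 -0.32306322  0.11860486]
[array([  2.24648697, -32.51228064,  16.        ]), array([  2.42885858, -31.62692183,  16.        ])]
0.18862184251480818
```

Run:
```python
from h import *
from scipy.optimize import least_squares
F=[np.load("w3.npz"),np.load("w4.npz")]
o=[((0,-28,34),[(325.5,243.2),(333.5,105.75)]),((0,-28,16),[(325.2,245.2),(333.2,106.2)])]
r=least_squares(lambda x:np.concatenate([proj(f,deck([x[0],x[1],P[2]],X))[0]-p for X,l in o for f,p in zip(F,l)]),P[:2])
print(r.x,P[:2],r.fun.round(2));P[:2]=list(r.x);json.dump(P,open("pose.json","w"))
D=Rd(P)
q=quat(P,0,1.34)
env.reach(deck(P,(0,-28,75))[0],q)
s=monitor.sense();print(s["joints"].round(2))
print(env.movel(deck(P,(0,-28,20))[0],.08,guard=8))
b=[monitor.sense() for _ in range(1)][0];print("clock",b["clock"],(D.T@b["ft_torque"]).round(3),(D.T@b["contact_force"]).round(2))
env.close_gripper(25)
for k in range(3):
    s=monitor.sense();print("closed",round(s["clock"],2),round(s["finger_gap"],3),(D.T@s["ft_torque"]).round(3),(D.T@s["contact_force"]).round(2),s["joint_efforts"][5]);env.hold(.1)
j=np.array(s["joints"])
for k in range(6):
    j[5]+=.03;t0=monitor.sense()["clock"];env.set_joints(j);s=monitor.sense()
    print(round(s["clock"]-t0,2),round(s["joints"][5],3),(D.T@s["ft_torque"]).round(3),(D.T@s["contact_force"]).round(1),round(s["joint_efforts"][5],3))
```

```text
[5.66063079e-01 1.22117948e-04] [0.5643736865261583, 0.004748562107446032] [-0.09 -0.99  0.26 -0.08  0.08 -0.21 -0.23  1.15]
[-0.28  0.26  1.85  0.06  0.69  1.19]
False
clock 15.5917 [ 0.023  0.186 -0.02 ] [ 1.49 -0.48 -0.26]
closed 16.19 0.253 [ 0.944  0.417 -0.071] [-0.6   5.28  5.76] -0.03136477433145046
closed 16.29 0.254 [ 0.897  0.43  -0.031] [-0.66  6.38  5.05] -0.030420046532526612
closed 16.39 0.254 [ 0.911  0.405 -0.037] [-1.68  4.86  5.53] -0.0302600534632802
0.25 1.217 [ 0.246  0.317 -0.027] [-1.4  1.9  2.2] 0.073
0.25 1.246 [ 0.271  0.321 -0.036] [-0.9  1.4  1.6] 0.069
0.25 1.276 [ 0.255  0.361 -0.007] [-1.1  1.8  3.1] 0.067
0.25 1.306 [ 0.182  0.332 -0.039] [-1.2  0.5  4.7] 0.067
0.25 1.336 [ 0.08   0.33  -0.012] [-0.5  1.3  4.3] 0.067
0.25 1.366 [ 0.027  0.394 -0.039] [-1.5 -0.6  3.8] 0.068
```

```bash
cat > seat.py <<'E'
from h import *
D=Rd(P)
s=monitor.sense();j=np.array(s["joints"]);j0=j[5];log=[]
start=1.19
e0=.067
while j[5]<2.84:
    j[5]+=.05 if j[5]<start+.55 else .02
    env.set_joints(j);s=monitor.sense();t=D[:,2]@s["ft_torque"]
    log.append((round(j[5],3),round(s["joints"][5],3),round(float(t),3),round(float(s["joint_efforts"][5]),3)))
    if s["joint_efforts"][5]-e0>.05 or t>.1: break
for l in log[::6]+log[-6:]:print(l)
print(s["clock"],s["finger_gap"])
E
python3 seat.py
```

```text
(np.float64(1.416), np.float64(1.414), -0.004, 0.139)
(np.float64(1.416), np.float64(1.414), -0.004, 0.139)
18.2417 0.2552932334924526
```

```bash
cat > seat.py <<'E'
from h import *
D=Rd(P)
s=monitor.sense();j=np.array(s["joints"]);log=[]
def tq():
    v=[]
    for _ in range(4): env.hold(.02);s=monitor.sense();v.append(D[:,2]@s["ft_torque"])
    return s,float(np.mean(v))
print("start",j[5],tq()[1],s["joint_efforts"][5])
e0=None
while j[5]<2.84:
    st=.05 if j[5]<1.19+.5 else .025
    j[5]+=st
    env.set_joints(j);s,t=tq();e=s["joint_efforts"][5]
    log.append([round(float(x),3) for x in (j[5],s["joints"][5],t,e)])
    if t>.07 or e>.2: break
for l in log[:-8:3]+log[-8:]:print(l)
print(s["clock"],s["finger_gap"])
E
python3 seat.py
```

```text
start 1.4143211295892466 -0.02689430534514787 0.1385460840538144
[1.464, 1.463, -0.021, 0.001]
[1.614, 1.613, -0.009, -0.008]
[1.739, 1.738, 0.007, -0.013]
[1.814, 1.813, -0.031, -0.012]
[1.889, 1.888, -0.032, -0.01]
[1.964, 1.963, 0.01, -0.009]
[2.039, 2.038, -0.025, -0.008]
[2.114, 2.113, -0.011, -0.007]
[2.164, 2.163, 0.005, -0.007]
[2.189, 2.188, -0.001, -0.007]
[2.214, 2.213, -0.013, -0.007]
[2.239, 2.238, -0.004, -0.006]
[2.264, 2.263, -0.052, -0.006]
[2.289, 2.288, -0.013, -0.006]
[2.314, 2.313, -0.004, 0.003]
[2.339, 2.338, 0.177, 0.163]
28.125 0.2510788390921449
```

Run:
```python
from h import *
import cv2
D=Rd(P)
s=monitor.sense();j=np.array(s["joints"]);tgt=2.312-np.pi
for x in np.linspace(2.312,tgt,6):
    j[5]=x;env.set_joints(j);s=monitor.sense();print(round(s["joints"][5],3),round(float(D[:,2]@s["ft_torque"]),3),round(s["joint_efforts"][5],3),(D.T@s["contact_force"]).round(1),round(s["clock"],1))
env.hold(.3)
env.release()
env.movel(deck(P,(0,-28,110))[0],.12)
env.reach(deck(P,(-5,-118,110))[0],quat(P,0,0))
env.hold(.3)
f=eyes.grab_frame("wrist");np.savez("w5.npz",view=f["view"],mtx=f["mtx"]);I=f["frame"][:,:,::-1];cv2.imwrite("pics/w5raw.png",I)
u=proj(f,deck(P,(0,-28,34)))[0].astype(int);x,y=max(u[0]-100,0),max(u[1]-75,0);print("crop",x,y,u)
cv2.imwrite("pics/w5.png",cv2.resize(I[y:y+150,x:x+200],(800,600),interpolation=cv2.INTER_CUBIC));print(monitor.sense()["clock"])
```

```text
2.311 0.043 -0.051 [-2.8 -4.4  6.1] 28.4
1.686 0.081 -0.092 [1.3 2.7 1.5] 29.0
1.057 -0.001 -0.045 [2.5 9.4 2.4] 29.7
0.428 0.054 -0.045 [ 1.1 12.3  3.8] 30.3
-0.2 -0.057 -0.04 [-2.  13.8  6.4] 31.0
-0.828 0.004 -0.033 [-4.8 12.6  8.8] 31.6
crop 230 33 [330 108]
34.2833
```

View pics/w5.png

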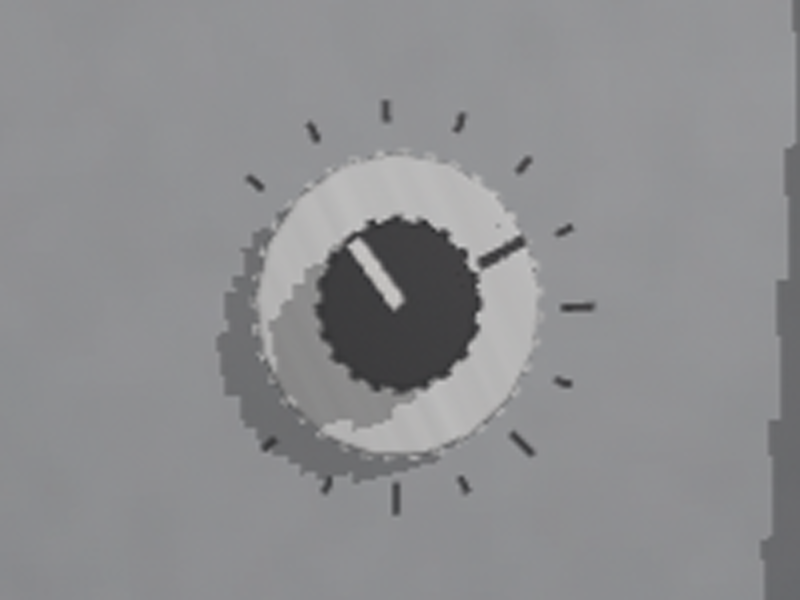

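Run:
```python
from h import *
f4,f5=np.load("w4.npz"),np.load("w5.npz")
def ang(f,a,b,o):
    g=lambda p:ray(f,(o[0]+p[0]/4,o[1]+p[1]/4),34)
    d=g(b)-g(a);return np.arctan2(d[1],d[0])
a=ang(f4,(402,300),(478,283),(233,31));b=ang(f5,(398,307),(353,240),(230,33));print(a,b,b-a,"expected",np.pi-(2.312-1.187))
import cv2
o=cv2.resize(eyes.grab_frame("scene")["frame"][170:325,215:415,::-1],(400,310));s=cv2.resize(eyes.grab_frame("side")["frame"][155:310,220:420,::-1],(400,310))
cv2.imwrite("pics/fin.png",np.hstack([o,s]))
```

```text
0.2053772150349672 2.198115453287046 1.992738238252079 expected 2.016592653589793
```

View pics/fin.png

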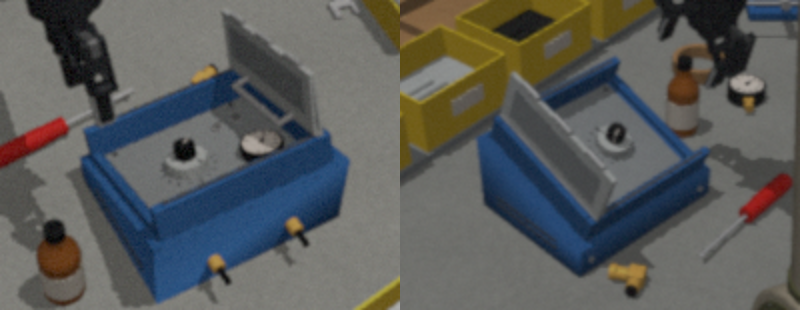

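Run:
```python
from h import *
env.movel(monitor.sense()["position"]+[0,0,.05],.1)
job.hand_in();print(monitor.sense()["clock"])
```

```text
the job is handed in; nothing more can be done
the job is handed in; nothing more can be done
```

The cover is folded and the inner knob is set half a turn open. I handed the job in at about 35 s on the robot's clock, with the gripper clear of everything.

- **Cover:** I pushed the bar left until it met the end stop. It took 21 N with almost no further movement, and the last pictures show the panels standing flat together at the left.
- **Seat:** I turned the inner knob clockwise about 1.12 rad. The seat showed as a sharp jump in torque to about 0.18 N m, below the 0.22 N m that drags the outer knob.
- **Half turn:** I then backed it off 3.14 rad and let go. The white mark moved 1.99 rad overall, against 2.02 rad expected from the wrist, so the grip did not slip noticeably.
- **Outer knob and bench:** The outer knob's mark looks unchanged by eye. The bottle, screwdriver and elbow next to the desk look unmoved; I did not compare the items farther off.

- **Disagreements:** The first estimate of the desk's position was about 5 mm off at the knob; I corrected it from close-up views before gripping. Those views could not fix the knob's height well (about 22 mm measured against 34 mm given), so I relied on the given height, and the grip was sound. The push showed almost no force until the end stop, though 3 to 7 N was expected.

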